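# Fold out the crank and clamp the training hand

## Robot

A 6-joint arm with a two-finger parallel gripper is mounted at the origin on the work surface. World frame = base frame: x ahead of the robot, y to its left, z up, the work surface at z = 0. Lengths are in m, angles in degrees, forces in N, time in s.
With the tool pointing down it reaches from about 0.375 to 0.9 m from the base axis. Payload 3.1 kg.
Tool frame: the origin (TCP) lies at the very end of the fingers, on their centre line; the grasp point (between the pads) lies 19 mm behind it (bot.hold_point_z is the z of the grasp point in the tool frame, in m); z points along the fingers, y is the line along which they close (so a half turn about z gives the same grasp; the last joint's range is limited). The gripper opens to 87 mm and grips with 3 to 60 N. Pads are 19 mm wide; open, the fingers measure 117 mm over their backs; the gripper's body (75 mm by 190 mm) begins 51 mm behind the grasp point.
Start: joints at [-78.753, 30.224, 82.088, -0, 67.689, -10.227], TCP at [0.229, -0.582, 0.223] pointing down, gripper open.
Joint ranges: [-176.69, 176.69], [-43.24, 126.21], [12.49, 139.97], [-82, 262], [0, 151.66], [-163.58, 163.58]. Speed limits (degrees/s): [159.86, 159.86, 180, 180, 180, 180].

## Interface

Orientations are given as a 3x3 rotation matrix whose columns are the frame's x, y, z axes.
In Python, from rig import bot, capture, camera_model gives the robot as it stands.
- The arm moves only by the tool apply_moves, never from a script. Its argument "plan" is text: rows parted by semicolons, each of 6 numbers parted by spaces: the shift along the tool's x, y, z in units of 0.05 m (1.0 is 0.05 m), then the turn, a rotation vector about the tool's x, y, z in units of 360 degrees (1.0 is 360 degrees). In form: dx dy dz ax ay az; .... A call has 1 to 10 rows; each row shifts and turns the commanded pose from where the row before left it, along the tool's axes as they then stand; what a row does not reach is not made up. A row lasts 1/12 s, in which the tool goes at most 41.7 mm and 7.16 degrees, less where a joint would pass 70% of its speed; a pose out of reach is approached as far as the arm can. A call with a number of a shift or a turn outside -1 to 1 is refused whole. A call with a gripper value outside its range is refused whole. "gripper" is the gripper command: -1 is shut, 1 is fully open, values between are in proportion, set as the call begins (left out, the last holds). The fingers move at their own pace and stop on an object; the grip force is fixed at half the most. Time passes only in rows, so rows that do not move let the fingers close. It gives the time, the measured TCP pose, the force, the opening and the grip force at its end, in the units of the state.
- bot.read_state(): the state, without advancing time (a new reading comes with each control period).
- capture(name): name is "scene" or "side" or "wrist"; returns the picture (420x560x3 uint8, red, green, blue); there is no depth.
- camera_model(name): a dict with "vertical_fov" (degrees; the focal length in pixels is half the picture's height over the tangent of half this angle, whatever the lens; pixels are square), "cx", "cy" (the principal point, pixels), "position" and "rotation" of the camera in the world; the wrist camera has in their place "hand_eye" (4x4, takes a point from camera to tool coordinates, whose origin is the TCP and whose axes are the flange's). Camera axes: x right, y down, z forward; pixel columns grow to the right and rows downward; lengths in m; the calibration is good to about 2 mm. A picture is of the moment at which its call begins: read the wrist's pose just before it. camera_model takes no time and is no camera call.
- bot.hand_in(): hands the job in; it is judged then, once.
The state is a dict: "time_s": time; "joint_positions": joint angles; "qvel": joint speeds; "tau": joint torques, N m; "position": TCP position; "tcp_rot": TCP orientation; "force": force on the tool from outside, world axes, zero at the start; "moment": the same for the moment, N m; "opening": opening from 0.0 (shut) to 1.0 (fully open); "grasp_force": force on a finger pad.
Only numpy, scipy, OpenCV 4.12 (cv2) and the standard library are available. Lean on these libraries where they do the work, as an engineer would, in place of code of your own. Each camera call takes 0.05 s, during which the arm holds its last target. There are 200 camera calls.

## Task

Fold the crank handle of the training-hand holder out until it stands upright, then wind it clockwise (seen from above) with the handle up until the jaw grips the training hand's wrist block firmly against the back cheek, by feel, without crushing it. Leave the hand lying flat and clamped and the handle standing upright, let go, and do not disturb the things around it.

Things in the scene. Friction and masses are not known exactly. Their poses are not given: they have to be found in the camera images.
- holder: White holder fixed to the table: base plate 150 x 330 mm, 22 mm thick, with a wooden palm rest beside it. Origin on the table right under the crank's vertical axis, z up; the clamp lies on its -y side, the hand's fingers point to its +x. A gearbox 80 x 80 mm, top 58 mm above the table, carries the crank: a flat steel arm 13 mm wide, top 82 mm above the table.
- crank_axis (a point): Point on the crank's vertical axis, 95 mm above the table. Clockwise from above closes the jaw by 5 mm per rad (31 mm a turn), up to 9.2 rad; the crank stays where it is left. Turning it with nothing clamped takes about 6 N across the upright handle; every 10 N of grip adds about 1 N. A firm grip: 4 to 6 N more than free turning (40 to 60 N). Below 25 N it is loose; above 100 N (10 N more) it is crushed.
- clamp (a point): Point on the base, 100 mm from the crank axis, between the jaws, 22 mm above the table. The jaw (60 mm wide, top 68 mm above the table) moves along the holder's -y to a fixed back cheek. Its rubber face is sprung, 15 N per mm. It travels 8 to 32 mm before the hand is gripped: the cheek is set differently each time and the hand lies loose between them, so the amount is found by feel.
- handle_pivot (a point): Centre of the handle's hinge at the outer end of the crank arm, 50 mm from the crank axis, 95 mm above the table. Its z is up; its x points outward along the arm. The hinge axis is horizontal, across the arm.
- handle_end (a point): Centre of the free end of the handle, 80 mm from the hinge. Folded, the handle lies over the arm, pointing from the hinge inward over the crank axis and 30 mm past it, 37 mm clear above the gearbox; unfolded it stands straight up on the hinge. It is a black round sleeve, 16 mm thick, from 18 to 80 mm from the hinge, that spins freely about its own length.
- handle (a joint): Fold angle of the handle in rad: 0 lying flat on the arm, 1.57 upright, stop at 1.6. It swings up and outward about the hinge, stiffly (about 1.5 N at the free end), and stays where it is left, so a push towards the crank axis folds it again.
- mannequin: Rigid beige practice hand (0.2 to 0.5 kg) lying palm down and loose in the clamp; origin under the centre of its wrist block (60 long, 44 wide, 36 mm high), fingers to its +x, whole length about 250 mm. Its underside lies 22 mm above the table.
- polish_a: small nail polish bottle, 32 mm wide, 72 mm tall with black cap; bystander; origin under its centre
- polish_b: nail polish bottle, 35 mm wide, 72 mm tall with black cap; bystander; origin under its centre
- buffer: nail buffer block, 92 x 27 x 26 mm; bystander; origin under its centre
- cream: round cream jar, 60 mm wide, 50 mm tall; bystander; origin under its centre
- remover: bottle, 48 mm wide, 120 mm tall; bystander; origin under its centre

How it is judged:
By the outcome, as a careful person would: the job done as asked, in the order asked, and still so for the second after the job is handed in, with the robot touching nothing.
It also fails if it takes over 72 s, if anything falls off the work surface, if the arm or the gripper's body presses on something with over 40 N, if the wrist force passes 120 N, or if a joint passes its speed limit or range.

## Working session

There is one attempt and no reset: what is moved stays moved. The work goes in short steps, Python scripts to look and compute and a tool call to move; the robot and the scene stay as the last step left them, time stands still between calls to the robot, and variables do not carry over. Pictures are saved under pics/ and viewed, at most 10 in all, crops included, and the job is handed in when it is done.

Besides the shell and the picture viewer there is one more tool, called after "Request:" as name(argument=value, ...) on one line, values as JSON. apply_moves: Moves the arm, as the interface text tells. Its arguments: {"type":"object","properties":{"plan":{"type":"string"},"gripper":{"type":"number"}},"required":["plan"]}

```bash
mkdir -p pics; ls
python3 - <<'E'
from rig import bot,capture,camera_model
import cv2,numpy as np
s=bot.read_state();print(s)
for n in("scene","side"):
    im=capture(n);cv2.imwrite(f"pics/{n}0.png",im[:,:,::-1]);print(n,camera_model(n))
im=capture("wrist");cv2.imwrite("pics/wrist0.png",im[:,:,::-1]);print(camera_model("wrist"))
E
```

```text
pics
{'time_s': 0.0, 'joint_positions': array([-7.87533926e+01,  3.02765824e+01,  8.21556140e+01, -9.96675315e-04,
        6.76874488e+01, -1.02278292e+01]), 'qvel': array([ 0.03209865, -0.03885369, -0.10591198,  0.10988108, -0.0218434 ,
        0.02422649]), 'tau': array([-5.71401324e-04, -4.40052688e+01, -1.76593190e+01,  6.30636932e-02,
        5.82126144e-02, -1.54989357e-04]), 'position': array([ 0.22867939, -0.58089334,  0.22160146]), 'tcp_rot': array([[ 9.30578647e-01,  3.66091796e-01, -4.23050091e-04],
       [ 3.66091868e-01, -9.30576468e-01,  2.04496113e-03],
       [ 3.54963033e-04, -2.05787236e-03, -9.99997820e-01]]), 'force': array([-0.14597574,  0.26987815,  0.17686336]), 'moment': array([ 0.00687614, -0.03775868, -0.01620137]), 'grasp_force': 0.0, 'opening': 0.9940974351311279}
scene {'vertical_fov': 56.89360735141822, 'cx': 277.5959606485178, 'cy': 211.19124091241835, 'position': array([0.87260895, 0.58470483, 0.62616616]), 'rotation': array([[-0.8149026 ,  0.37979403, -0.43782445],
       [ 0.57953233,  0.52255836, -0.62535992],
       [-0.00871914, -0.76334085, -0.64593709]])}
side {'vertical_fov': 53.15784826580948, 'cx': 284.934701234679, 'cy': 211.20482895426264, 'position': array([0.18767757, 0.71492792, 0.69458517]), 'rotation': array([[-0.89831208, -0.27419851,  0.34329374],
       [-0.43885779,  0.59726088, -0.67132949],
       [-0.02095837, -0.75372052, -0.65686081]])}
{'vertical_fov': 59.50651799571752, 'cx': 274.48682621952605, 'cy': 213.30736011700648, 'hand_eye': array([[-1.46255264e-04, -9.68359060e-01, -2.49561033e-01,
         6.66192930e-02],
       [ 9.99999279e-01,  1.55919687e-04, -1.19105694e-03,
        -1.50281931e-03],
       [ 1.19228226e-03, -2.49561027e-01,  9.68358339e-01,
        -1.60986511e-01],
       [ 0.00000000e+00,  0.00000000e+00,  0.00000000e+00,
         1.00000000e+00]])}
```

View pics/scene0.png

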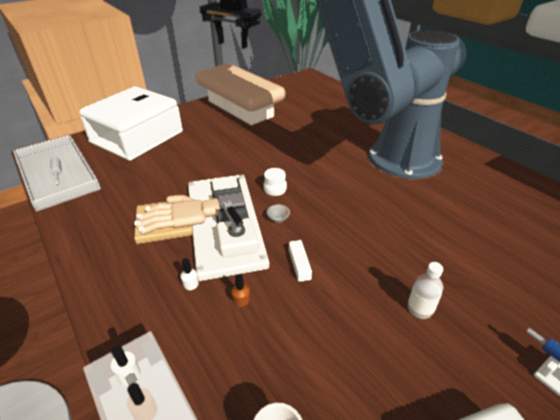

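View pics/side0.png

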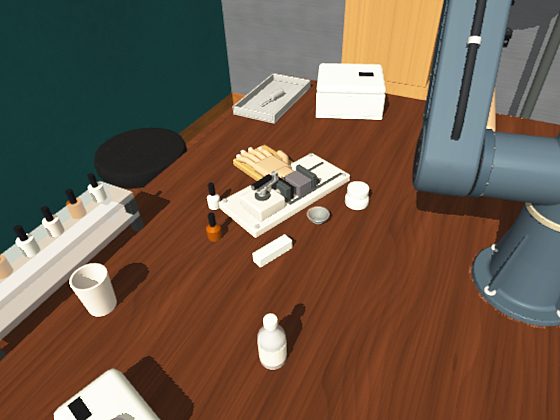

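The scene view shows the holder plate at about (228,225), with the crank near (235,225), the buffer at (300,260) and the polishes at (190,275) and (240,290). The side view shows the holder at (285,190), with the black handle at (262,183). I'll enlarge both.

Run:
```python
import cv2,numpy as np
a=cv2.imread("pics/scene0.png")[165:285,180:300];b=cv2.imread("pics/side0.png")[145:245,200:360]
a=cv2.resize(a,None,fx=5,fy=5,interpolation=cv2.INTER_CUBIC)
b=cv2.resize(b,None,fx=5,fy=5,interpolation=cv2.INTER_CUBIC)
cv2.imwrite("pics/a.png",a);cv2.imwrite("pics/b.png",b)
```

```text
(no output)
```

View pics/a.png

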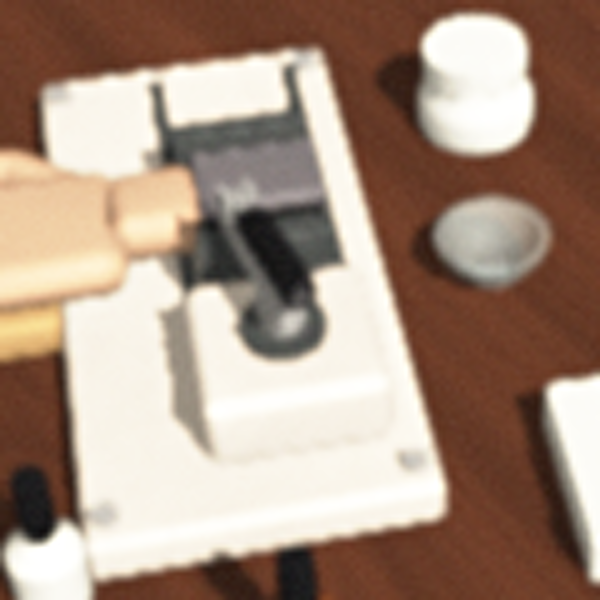

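View pics/b.png

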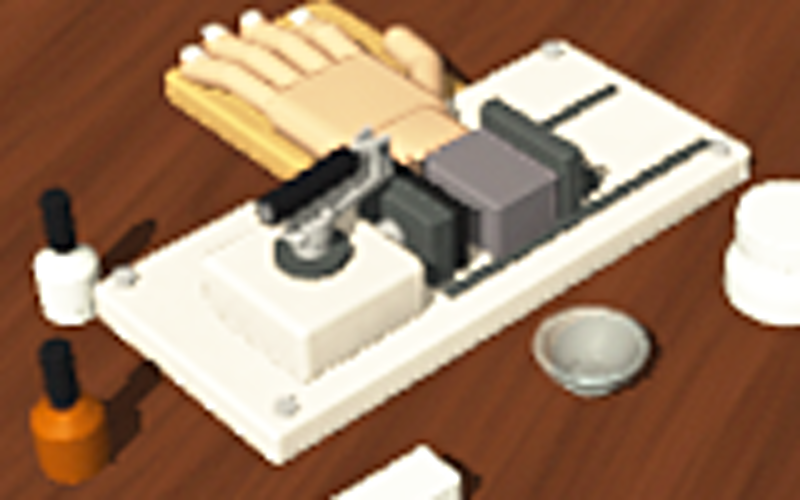

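The crops show the handle folded over the crank. In the side crop the hinge is near (375,152) and the free end near (265,210). In the scene crop the hinge is near (235,200) and the free end near (295,290). The jaw is dark grey and the wrist block is greyish. Next I'll triangulate.

```bash
cat > h.py <<'E'
import numpy as np
from rig import bot,capture,camera_model
def ray(n,u,v):
    m=camera_model(n)
    f=210/np.tan(np.radians(m["vertical_fov"]/2))
    d=np.array([(u-m["cx"])/f,(v-m["cy"])/f,1.])
    if n=="wrist":
        s=bot.read_state();H=m["hand_eye"];R=s["tcp_rot"]@H[:3,:3];p=s["position"]+s["tcp_rot"]@H[:3,3]
    else: R,p=m["rotation"],m["position"]
    d=R@d;return p,d/np.linalg.norm(d)
def plane(n,u,v,z):
    p,d=ray(n,u,v);return p+d*(z-p[2])/d[2]
def tri(r1,r2):
    (p,d),(q,e)=r1,r2
    t=np.linalg.lstsq(np.c_[d,-e],q-p,rcond=None)[0]
    a,b=p+d*t[0],q+e*t[1];return (a+b)/2,np.linalg.norm(a-b)
E
python3 - <<'E'
from h import *
np.set_printoptions(precision=4,suppress=True)
S=lambda u,v:(200+u/5,145+v/5)
A=lambda u,v:(180+u/5,165+v/5)
sc={'mx-y?':((310,58),(720,147)),'p2':((58,93),(555,48)),'p3':((103,513),(125,277)),'p4':((412,460),(287,404))}
for k,(a,b) in sc.items(): print(k,plane("scene",*A(*a),.023),plane("side",*S(*b),.023))
for k,(a,b) in {'hinge':((235,198),(375,152)),'end':((295,290),(265,210)),'hubdisk':((283,325),(313,255))}.items():
    print(k,tri(ray("scene",*A(*a)),ray("side",*S(*b))))
print('polishw',plane("scene",*A(40,590),.03),plane("side",*S(66,290),.03))
print('cap',plane("side",*S(55,195),.072),'or',plane("side",*S(57,345),.072))
print('jar',plane("side",355,187,.05),'dish',plane("side",*S(592,350),.02))
print('buf',plane("side",272,248,.026))
E
```

```text
mx-y? [ 0.4577 -0.1734  0.023 ] [ 0.4602 -0.1735  0.023 ]
p2 [ 0.582  -0.2245  0.023 ] [ 0.5793 -0.2253  0.023 ]
p3 [0.6964 0.0541 0.023 ] [0.6943 0.0544 0.023 ]
p4 [0.5767 0.1041 0.023 ] [0.5745 0.1024 0.023 ]
hinge (array([ 0.5858, -0.0169,  0.0883]), np.float64(0.003635676869928349))
end (array([0.6022, 0.0623, 0.1018]), np.float64(0.0015100082743829692))
hubdisk (array([0.5949, 0.0342, 0.057 ]), np.float64(0.0019032946370175301))
polishw [0.7366 0.0818 0.03  ] [0.7103 0.0821 0.03  ]
cap [0.7227 0.0631 0.072 ] or [0.6595 0.1564 0.072 ]
jar [ 0.4062 -0.0991  0.05  ] dish [0.4606 0.0043 0.02  ]
buf [0.5088 0.1545 0.026 ]
```

Request:
apply_moves(plan="0.576 -0.451 0 0 0 0;0.576 -0.451 0 0 0 0;0.576 -0.451 0 0 0 0;0.576 -0.451 0 0 0 0;0.576 -0.451 0 0 0 0;0.576 -0.451 0 0 0 0;0.576 -0.451 0 0 0 0;0.576 -0.451 0 0 0 0;0.576 -0.451 0 0 0 0;0.576 -0.451 0 0 0 0", gripper=1)

```text
time_s: 0.98
position: [0.4148, -0.2646, 0.2225]
tcp_rot: [[0.931, 0.366, -0.0], [0.366, -0.931, 0.0], [-0.0, -0.0, -1.0]]
force: [0.0, -0.2, -0.1]
opening: 0.995
grasp_force: 0.0
```

Request:
apply_moves(plan="0.576 -0.451 0 0 0 0;0.576 -0.451 0 0 0 0;0.576 -0.451 0 0 0 0;0.576 -0.451 0 0 0 0;0.576 -0.451 0 0 0 0;0.576 -0.451 0 0 0 0;0.576 -0.451 0 0 0 0;0.576 -0.451 0 0 0 0;0.576 -0.451 0 0 0 0;0.576 -0.451 0 0 0 0")

```text
time_s: 1.82
position: [0.6001, 0.0508, 0.2223]
tcp_rot: [[0.93, 0.366, -0.001], [0.366, -0.93, -0.0], [-0.001, -0.0, -1.0]]
force: [1.2, -1.4, -0.5]
opening: 0.999
grasp_force: 0.0
```

Request:
apply_moves(plan="0 0 0 0 0 -0.0158;0 0 0 0 0 -0.0158;0 0 0 0 0 -0.0158;0 0 0 0 0 -0.0158;0 0 0 0 0 -0.0158;0 0 0 0 0 -0.0158;0 0 0 0 0 -0.0158;0 0 0 0 0 -0.0158;0 0 0 0 0 -0.0158;0 0 0 0 0 -0.0158")

```text
time_s: 2.65
position: [0.5994, 0.049, 0.2222]
tcp_rot: [[0.197, 0.98, -0.001], [0.98, -0.197, 0.0], [-0.0, -0.001, -1.0]]
force: [-0.1, -0.1, 0.2]
opening: 0.999
grasp_force: 0.0
```

Run:
```python
from h import *
import cv2,pickle
np.set_printoptions(precision=4,suppress=True)
s=bot.read_state();print(s["time_s"],s["position"],s["tcp_rot"],s["joint_positions"],s["force"])
im=capture("wrist");cv2.imwrite("pics/w1.png",im[:,:,::-1])
pickle.dump((s["position"],s["tcp_rot"]),open("w1.pkl","wb"))
```

```text
2.65 [0.5994 0.049  0.2222] [[ 0.197   0.9804 -0.0009]
 [ 0.9804 -0.197   0.0001]
 [-0.0001 -0.0009 -1.    ]] [-5.9595 28.4378 85.5764  0.0012 66.0394  5.4019] [-0.1397 -0.1446  0.2299]
```

View pics/w1.png

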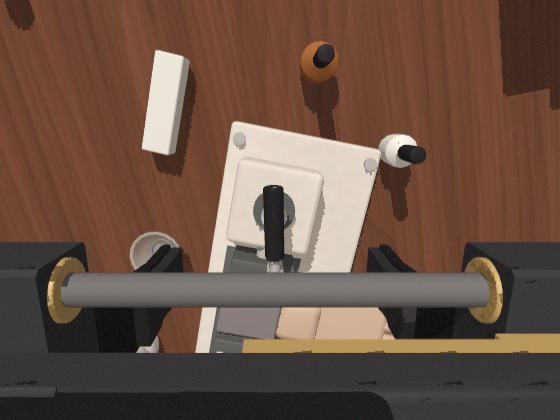

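The wrist view shows the folded handle vertical in the image. Its free end is at about (273.5,188), the sleeve's inner end at (274.5,260) and the hub disc is centred near (274,212), so it lines up with the tool's x axis.

Run:
```python
from h import *
import cv2
np.set_printoptions(precision=4,suppress=True)
im=cv2.imread("pics/w1.png");g=im.max(2)
m=(g<45).astype(np.uint8);m[:183]=0;m[258:]=0;m[:,:255]=0;m[:,300:]=0
for r in (190,195,230,240,250): 
    c=np.where(m[r,262:288])[0]+262;print(r,c.min(),c.max())
s=bot.read_state();R,p=s["tcp_rot"],s["position"]
for n,u,v,z in(("end top",273.5,187,.099),("sleeve in",274.5,260,.103),("hub",274,212,.062),("hingebracket",274.5,268,.1)):
    w=plane("wrist",u,v,z);print(n,w,"tool",R.T@(w-p))
```

```text
190 263 282
195 264 283
230 265 283
240 265 283
250 265 283
end top [0.5997 0.0661 0.099 ] tool [ 0.0169 -0.0029  0.1232]
sleeve in [0.589  0.0076 0.103 ] tool [-0.0426 -0.0021  0.1192]
hub [0.5942 0.0371 0.062 ] tool [-0.0127 -0.0026  0.1602]
hingebracket [ 0.5874 -0.0005  0.1   ] tool [-0.0509 -0.0021  0.1222]
```

Request:
apply_moves(plan="0.12 -0.05 0.48 0 0 0;0 0 0.6 0 0 0;0 0 0.6 0 0 0;0 0 0.6 0 0 0;0 0 0.4 0 0 0;0 0 0.2 0 0 0;0 0 0 0 0 0;0 0 0 0 0 0")

```text
time_s: 3.37
position: [0.5987, 0.0554, 0.0786]
tcp_rot: [[0.203, 0.979, -0.0], [0.979, -0.203, 0.0], [0.0, -0.0, -1.0]]
force: [-0.0, 0.1, 0.5]
opening: 1.0
grasp_force: 0.0
```

Request:
apply_moves(plan="0 0 0 0 0 0;0 0 0 0 0 0;0 0 0 0 0 0;0 0 0 0 0 0;0 0 0 0 0 0;0 0 0 0 0 0;0 0 0 0 0 0;0 0 0 0 0 0", gripper=-1)

```text
time_s: 4.03
position: [0.5985, 0.0554, 0.0786]
tcp_rot: [[0.202, 0.979, 0.0], [0.979, -0.202, -0.0], [0.0, 0.0, -1.0]]
force: [0.0, -0.7, -0.5]
opening: 0.479
grasp_force: 0.0
```

Request:
apply_moves(plan="0 0 0 0 0 0;0 0 0 0 0 0;0 0 0 0 0 0;0 0 0 0 0 0;0 0 0 0 0 0;0 0 0 0 0 0;0 0 0 0 0 0")

```text
time_s: 4.62
position: [0.5993, 0.0552, 0.0786]
tcp_rot: [[0.202, 0.979, 0.002], [0.979, -0.202, -0.0], [0.0, 0.002, -1.0]]
force: [2.9, -0.2, -1.2]
opening: 0.171
grasp_force: 29.8
```

Request:
apply_moves(plan="-0.005 0 -0.120 0 0 0;-0.016 0 -0.119 0 0 0;-0.026 0 -0.118 0 0 0;-0.036 0 -0.115 0 0 0;-0.046 0 -0.111 0 0 0;-0.056 0 -0.107 0 0 0")

```text
time_s: 5.12
position: [0.597, 0.0441, 0.1129]
tcp_rot: [[0.201, 0.98, 0.001], [0.98, -0.201, -0.003], [-0.003, 0.001, -1.0]]
force: [4.1, -8.3, -12.3]
opening: 0.155
grasp_force: 30.2
```

Run:
```python
from h import *
import cv2
a=capture("scene")[130:250,170:310,::-1];b=capture("side")[105:225,200:340,::-1]
cv2.imwrite("pics/c1.png",cv2.resize(np.hstack([a,b]),(798,342),interpolation=cv2.INTER_CUBIC))
print(bot.read_state()["force"],bot.read_state()["moment"])
```

```text
[ 3.77248355 -7.665742   -6.10719829] [-1.04598271 -0.70422514  0.19279568]
```

View pics/c1.png

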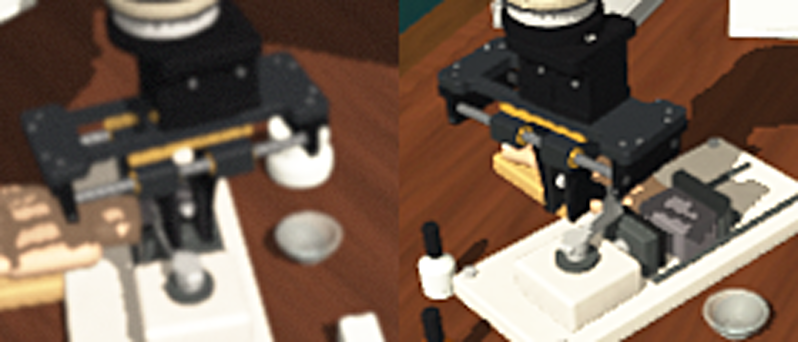

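The side view shows the fingers enclosing the sleeve above the hub, with nothing else touched. Forces are small, so I'll carry on along the arc.

Request:
apply_moves(plan="-0.068 0 -0.095 0 0 0;-0.075 0 -0.088 0 0 0;-0.081 0 -0.083 0 0 0;-0.088 0 -0.075 0 0 0;-0.094 0 -0.068 0 0 0;-0.100 0 -0.060 0 0 0")

```text
time_s: 5.72
position: [0.5924, 0.0203, 0.1351]
tcp_rot: [[0.203, 0.979, 0.002], [0.979, -0.203, -0.001], [-0.0, 0.002, -1.0]]
force: [8.0, -2.8, -19.2]
opening: 0.159
grasp_force: 29.9
```

Request:
apply_moves(plan="-0.097 0.01 -0.040 0 0 0;-0.102 0.01 -0.033 0 0 0;-0.106 0 -0.026 0 0 0;-0.109 0 -0.019 0 0 0;-0.110 0 -0.010 0 0 0;-0.090 0 -0.002 0 0 0")

```text
time_s: 6.22
position: [0.5878, -0.002, 0.1427]
tcp_rot: [[0.208, 0.978, 0.005], [0.978, -0.209, 0.015], [0.016, 0.001, -1.0]]
force: [11.2, 26.4, -10.3]
opening: 0.094
grasp_force: 29.8
```

Run:
```python
from h import *
import cv2
a=capture("scene")[110:250,170:310,::-1];b=capture("side")[85:225,200:340,::-1]
cv2.imwrite("pics/c2.png",cv2.resize(np.hstack([a,b]),(798,399),interpolation=cv2.INTER_CUBIC))
print(bot.read_state()["force"],bot.read_state()["moment"])
```

```text
[ 8.96960048 19.84516562 -9.64941591] [ 3.44267893 -1.81700895  0.07286865]
```

View pics/c2.png

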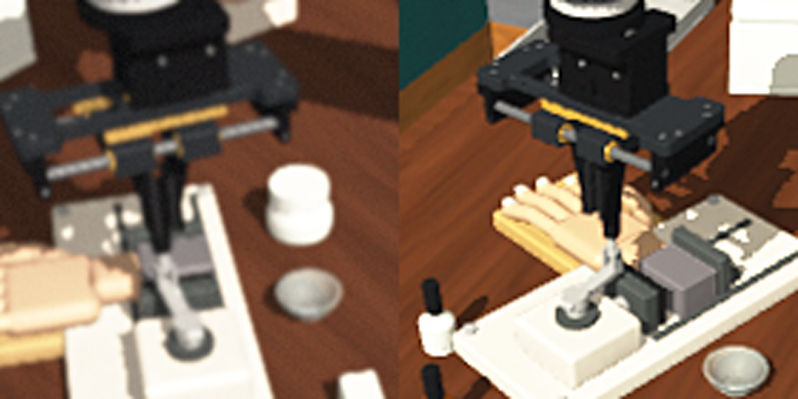

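The views show the fingers near the hinge end with the handle standing close to upright, but the 8 mm opening means only the sleeve's edge is held. I'll open, lift clear and locate the handle.

Request:
apply_moves(plan="0 0 0 0 0 0;0 0 0 0 0 0;0 0 0 0 0 0;0 0 0 0 0 0;0 0 0 0 0 0;0 0 0 0 0 0;0 0 0 0 0 0;0 0 0 0 0 0", gripper=1)

```text
time_s: 6.98
position: [0.586, -0.0091, 0.1432]
tcp_rot: [[0.203, 0.979, -0.0], [0.979, -0.203, 0.0], [-0.0, -0.0, -1.0]]
force: [0.8, -0.4, 0.2]
opening: 0.615
grasp_force: 0.0
```

Request:
apply_moves(plan="0 0 -0.5 0 0 0;0 0 -0.6 0 0 0;0 0 -0.6 0 0 0;0 0 -0.3 0 0 0;0 0 0 0 0 0")

```text
time_s: 7.4
position: [0.5888, -0.0095, 0.2474]
tcp_rot: [[0.202, 0.979, 0.009], [0.979, -0.202, -0.002], [0.0, 0.009, -1.0]]
force: [0.4, -0.4, -0.5]
opening: 0.967
grasp_force: 0.0
```

Run:
```python
from h import *
import cv2
a=capture("scene")[110:250,170:310,::-1];b=capture("side")[85:225,200:340,::-1]
cv2.imwrite("pics/sc3.png",a);cv2.imwrite("pics/sd3.png",b)
cv2.imwrite("pics/c3.png",cv2.resize(np.hstack([a,b]),(798,399),interpolation=cv2.INTER_CUBIC))
s=bot.read_state();print(s["position"],s["tcp_rot"],s["force"],s["joint_positions"])
```

```text
[ 0.58609978 -0.00893246  0.2431823 ] [[ 2.02210189e-01  9.79342015e-01  5.06791173e-04]
 [ 9.79342145e-01 -2.02210138e-01 -1.50078601e-04]
 [-4.44999663e-05  5.26669377e-04 -9.99999860e-01]] [-0.47432975 -0.17437134 -1.30987946] [-1.17875911e+01  2.58759463e+01  8.64966448e+01 -2.68865910e-03
  6.75972277e+01 -1.20333049e-01]
```

View pics/c3.png

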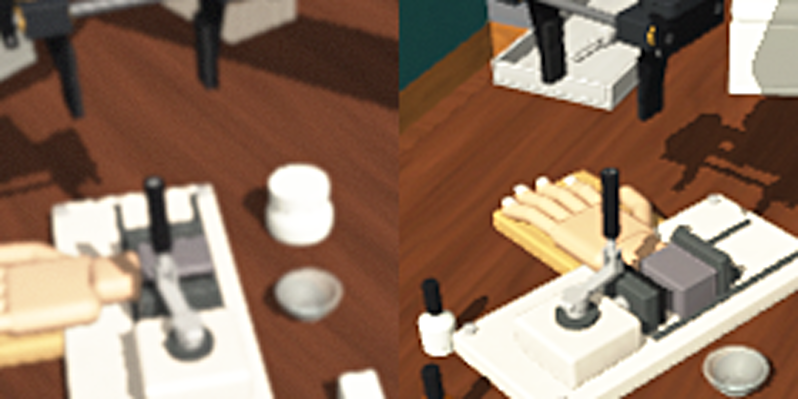

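The handle stands upright. Its sleeve runs from (154,180) to (160,250) in the left half and from (610,171) to (612,238) in the right half. I'll triangulate both ends.

Run:
```python
from h import *
np.set_printoptions(precision=4,suppress=True)
k=140/399
A=lambda u,v:(170+u*k,110+v*k)
B=lambda u,v:(200+(u-399)*k,85+v*k)
s=bot.read_state();R,p=s["tcp_rot"],s["position"]
for n,a,b in(("top",(154,182),(610,172)),("bot",(160,250),(612,238)),("hub",(190,340),(577,315)),("L?",(157,215),(611,205))):
    w,e=tri(ray("scene",*A(*a)),ray("side",*B(*b)));print(n,w,e,R.T@(w-p))
```

```text
top [ 0.5851 -0.016   0.1724] 0.00047632284322139386 [-0.0072  0.0004  0.0708]
bot [ 0.5859 -0.017   0.1081] 0.0025854752430794405 [-0.0079  0.0014  0.1351]
hub [0.5948 0.0347 0.0591] 0.0023012183086007706 [ 0.0445 -0.0004  0.184 ]
L? [ 0.5853 -0.0165  0.1415] 0.0018007679128206253 [-0.0075  0.0007  0.1017]
```

Request:
apply_moves(plan="-0.15 0.014 0 0 0 0;0 0 0.5 0 0 0;0 0 0.6 0 0 0;0 0 0.6 0 0 0;0 0 0.4 0 0 0;0 0 0.14 0 0 0", gripper=-0.3)

```text
time_s: 8.0
position: [0.5815, -0.0161, 0.1257]
tcp_rot: [[0.202, 0.979, -0.011], [0.979, -0.202, 0.002], [-0.0, -0.011, -1.0]]
force: [-0.4, 0.7, 0.1]
opening: 0.629
grasp_force: 0.0
```

Request:
apply_moves(plan="0 0 0 0 0 0;0 0 0 0 0 0;0 0 0 0 0 0;0 0 0 0 0 0;0 0 0 0 0 0;0 0 0 0 0 0;0 0 0 0 0 0", gripper=-1)

```text
time_s: 8.58
position: [0.5855, -0.0163, 0.1321]
tcp_rot: [[0.202, 0.979, 0.001], [0.979, -0.202, -0.0], [-0.0, 0.001, -1.0]]
force: [-1.8, -0.2, 4.4]
opening: 0.177
grasp_force: 30.0
```

Request:
apply_moves(plan="0.005 -0.1 0 0 0 0.0159;0.005 -0.1 0 0 0 0.0159;0.005 -0.1 0 0 0 0.0159;0.005 -0.1 0 0 0 0.0159;0.005 -0.1 0 0 0 0.0159")

```text
time_s: 9.0
position: [0.5665, -0.008, 0.1323]
tcp_rot: [[0.649, 0.76, 0.008], [0.761, -0.649, -0.005], [0.001, 0.009, -1.0]]
force: [3.8, -7.6, 0.7]
opening: 0.177
grasp_force: 30.0
```

```bash
cat > st.py <<'E'
from h import *
np.set_printoptions(precision=3,suppress=True)
s=bot.read_state();R=s["tcp_rot"];p=s["position"];F=s["force"]
C=np.array([.595,.0326]);r=p[:2]-C
a=np.degrees(np.arctan2(*r[::-1]));t=np.array([r[1],-r[0]])/np.hypot(*r);n=r/np.hypot(*r)
print("t",s["time_s"],"p",p,"rad",np.hypot(*r),"ang",a,"turned",np.radians((-100.9-a)%360),"Ftan(resist)",-F[:2]@t,"Frad_out",F[:2]@n,"Fz",F[2],"toolF",R.T@F,"j",s["joint_positions"][[0,5]],"op",s["opening"],"tilt",R[:,2])
E
python3 st.py
```

```text
t 9.0 p [ 0.566 -0.008  0.132] rad 0.04959693083664905 ang -125.07595219897752 turned 0.4219499656769209 Ftan(resist) 7.492377486323166 Frad_out 4.005387069785846 Fz 0.7162381445058406 toolF [-3.28   7.843 -0.648] j [-12.     28.643] op 0.17680691861867542 tilt [ 0.008 -0.005 -1.   ]
```

Request:
apply_moves(plan="0.005 -0.1 0 0 0 0.0159;0.005 -0.1 0 0 0 0.0159;0.005 -0.1 0 0 0 0.0159;0.005 -0.1 0 0 0 0.0159;0.005 -0.1 0 0 0 0.0159;0.005 -0.1 0 0 0 0.0159;0.005 -0.1 0 0 0 0.0159;0.005 -0.1 0 0 0 0.0159;0.005 -0.1 0 0 0 0.0159;0.005 -0.1 0 0 0 0.0159")

```text
time_s: 9.83
position: [0.5428, 0.0377, 0.132]
tcp_rot: [[0.991, -0.134, -0.007], [-0.134, -0.991, -0.004], [-0.006, 0.004, -1.0]]
force: [-8.1, -6.9, 10.6]
opening: 0.178
grasp_force: 30.0
```

```bash
python3 st.py
```

```text
t 9.8333 p [0.543 0.038 0.132] rad 0.052477246605191846 ang 174.38874243410004 turned 1.4784903580299111 Ftan(resist) 7.647872739297955 Frad_out 7.426483584442377 Fz 10.622145800295147 toolF [ -7.209   7.958 -10.544] j [-7.651 90.245] op 0.17801822889617372 tilt [-0.007 -0.004 -1.   ]
```

Request:
apply_moves(plan="-0.04 0 -0.02 0 0 0;0 0 0 0 0 0")

```text
time_s: 10.0
position: [0.5423, 0.0386, 0.1322]
tcp_rot: [[0.992, -0.129, -0.003], [-0.129, -0.992, -0.002], [-0.003, 0.003, -1.0]]
force: [-3.6, -4.5, 2.6]
opening: 0.174
grasp_force: 30.0
```

```bash
python3 st.py
```

```text
t 10.0 p [0.542 0.039 0.132] rad 0.05307552852606912 ang 173.46882787555984 turned 1.4945458959134676 Ftan(resist) 4.911470270824691 Frad_out 3.0504108054903627 Fz 2.6336228607611876 toolF [-2.98   4.966 -2.612] j [-7.615 89.948] op 0.17446068883605642 tilt [-0.003 -0.002 -1.   ]
```

Request:
apply_moves(plan="0.005 -0.1 0 0 0 0.0159;0.005 -0.1 0 0 0 0.0159;0.005 -0.1 0 0 0 0.0159;0.005 -0.1 0 0 0 0.0159;0.005 -0.1 0 0 0 0.0159")

```text
time_s: 10.42
position: [0.549, 0.0622, 0.1321]
tcp_rot: [[0.805, -0.593, -0.009], [-0.593, -0.805, -0.001], [-0.007, 0.006, -1.0]]
force: [-7.3, -2.9, 6.9]
opening: 0.178
grasp_force: 30.0
```

```bash
python3 st.py
```

```text
t 10.4167 p [0.549 0.062 0.132] rad 0.05469719299870005 ang 147.25459777516056 turned 1.9520705220408392 Ftan(resist) 6.375122699819212 Frad_out 4.542709341567084 Fz 6.902193334188503 toolF [-4.177  6.693 -6.832] j [ -5.059 121.395] op 0.1782755809044125 tilt [-0.009 -0.001 -1.   ]
```

Request:
apply_moves(plan="-0.03 -0.1 -0.02 0 0 0.0159;0.005 -0.1 0 0 0 0.0159;0.005 -0.1 0 0 0 0.0159;0.005 -0.1 0 0 0 0.0159;0.005 -0.1 0 0 0 0.0159")

```text
time_s: 10.83
position: [0.5653, 0.0804, 0.1322]
tcp_rot: [[0.422, -0.907, -0.012], [-0.907, -0.422, 0.001], [-0.006, 0.011, -1.0]]
force: [-7.0, 1.2, 4.0]
opening: 0.174
grasp_force: 30.0
```

```bash
python3 st.py
```

```text
t 10.8333 p [0.565 0.08  0.132] rad 0.05629698757555789 ang 121.83433288991364 turned 2.3957378410174965 Ftan(resist) 5.366391979860665 Frad_out 4.708741818557881 Fz 3.9763020846011536 toolF [-4.059  5.933 -3.888] j [ -3.135 151.868] op 0.17442353216475295 tilt [-0.012  0.001 -1.   ]
```

Request:
apply_moves(plan="0 0 0 0 0 0;0 0 0 0 0 0;0 0 0 0 0 0;0 0 0 0 0 0;0 0 0 0 0 0;0 0 -0.5 0 0 0;0 0 -0.6 0 0 0;0 0 -0.6 0 0 0;0 0 -0.5 0 0 0", gripper=0.2)

```text
time_s: 11.58
position: [0.5717, 0.0794, 0.2452]
tcp_rot: [[0.427, -0.904, 0.003], [-0.904, -0.427, -0.0], [0.001, -0.002, -1.0]]
force: [0.5, -0.7, -0.4]
opening: 0.595
grasp_force: 0.0
```

Request:
apply_moves(plan="0 0 0 0 0 -0.0195;0 0 0 0 0 -0.0195;0 0 0 0 0 -0.0195;0 0 0 0 0 -0.0195;0 0 0 0 0 -0.0195;0 0 0 0 0 -0.0195;0 0 0 0 0 -0.0195;0 0 0 0 0 -0.0195;0 0 0 0 0 -0.0195;0 0 0 0 0 -0.0195")

```text
time_s: 12.42
position: [0.5712, 0.0794, 0.2433]
tcp_rot: [[0.995, 0.101, 0.001], [0.101, -0.995, -0.0], [0.001, 0.0, -1.0]]
force: [0.2, 0.3, 0.1]
opening: 0.604
grasp_force: 0.0
```

Request:
apply_moves(plan="0 0 0 0 0 -0.0195;0 0 0 0 0 -0.0195;0 0 0 0 0 -0.0195;0 0 0 0 0 -0.0195;0 0 0 0 0 -0.0195;0 0 0 0 0 -0.0195;0 0 0 0 0 -0.0195;0 0 0 0 0 -0.0195;0 0 0 0 0 -0.0195;0 0 0 0 0 -0.0195")

```text
time_s: 13.25
position: [0.5712, 0.0794, 0.2432]
tcp_rot: [[0.242, 0.97, 0.001], [0.97, -0.242, 0.0], [0.0, 0.001, -1.0]]
force: [-0.0, 0.2, 0.2]
opening: 0.601
grasp_force: 0.0
```

Run:
```python
from h import *
import cv2
np.set_printoptions(precision=4,suppress=True)
s=bot.read_state();print(s["time_s"],s["position"],s["tcp_rot"],s["joint_positions"])
a=capture("scene");b=capture("side")
for n,im in(("scene",a),("side",b)):
    m=camera_model(n);f=210/np.tan(np.radians(m["vertical_fov"]/2))
    q=m["rotation"].T@(np.array([.565,.085,.14])-m["position"]);u,v=f*q[0]/q[2]+m["cx"],f*q[1]/q[2]+m["cy"];print(n,u,v)
    g=(im.max(2)<45).astype(np.uint8)
    k,l,st,ce=cv2.connectedComponentsWithStats(g)
    for i in range(1,k):
        if st[i,4]>25 and abs(ce[i][0]-u)<30 and abs(ce[i][1]-v)<40: print(st[i],ce[i])
    u0,v0=int(u)-50,int(v)-50
    c=im[v0:v0+100,u0:u0+100,::-1];cv2.imwrite(f"pics/d_{n}.png",cv2.resize(c,(400,400),interpolation=cv2.INTER_CUBIC));print(u0,v0)
x=np.hstack([cv2.imread("pics/d_scene.png"),cv2.imread("pics/d_side.png")]);cv2.imwrite("pics/d.png",x)
```

```text
13.25 [0.5712 0.0794 0.2432] [[ 0.242   0.9703  0.0011]
 [ 0.9703 -0.242   0.    ]
 [ 0.0003  0.001  -1.    ]] [-3.1877 25.1071 87.8701  0.0051 66.9612 10.812 ]
scene 259.9333945500694 207.70683804083004
[253 193   7  25 134] [256.5149 204.209 ]
209 157
side 261.63693140845123 182.95778281687302
[259 168  10  25 137] [262.5766 180.3285]
[281 175  16  22  53] [291.434  184.4528]
211 132
```

View pics/d.png

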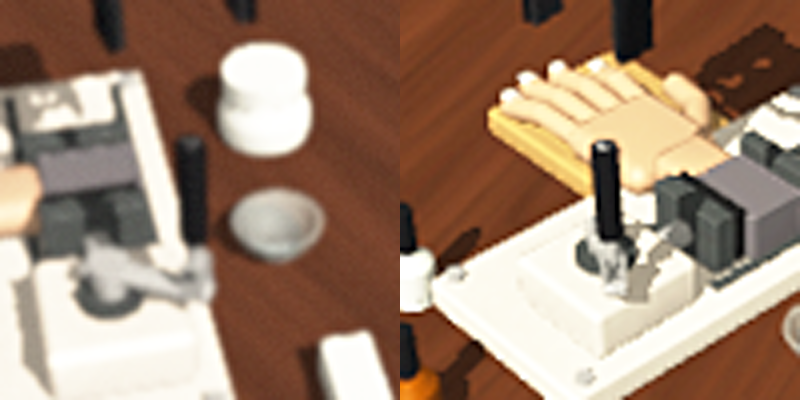

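The handle still stands up, from about (190,140) to (195,243) in the scene half and from (603,145) to (607,238) in the side half. The jaw has moved in close to the block. I'll triangulate to get its lean and a better crank axis.

Run:
```python
from h import *
np.set_printoptions(precision=4,suppress=True)
A=lambda u,v:(209+u/4,157+v/4)
B=lambda u,v:(211+(u-400)/4,132+v/4)
s=bot.read_state();R,p=s["tcp_rot"],s["position"]
for n,a,b in(("top",(190,142),(603,147)),("mid",(193,192),(605,193)),("bot",(195,243),(607,238)),("hub",(105,290),(605,255))):
    w,e=tri(ray("scene",*A(*a)),ray("side",*B(*b)));print(n,w,e,R.T@(w-p))
# circle through handle at start and now with R=50
h0=np.array([.5855,-.0165]);h1=tri(ray("scene",*A(193,192)),ray("side",*B(605,193)))[0][:2]
d=h1-h0;m=(h0+h1)/2;n=np.array([d[1],-d[0]])/np.hypot(*d);L=np.sqrt(max(0,.05**2-d@d/4));print("chord",np.hypot(*d),m+n*L,m)
```

```text
top [0.5664 0.0777 0.1732] 0.0008210462497556193 [-0.0028 -0.0043  0.07  ]
mid [0.5667 0.0784 0.1428] 0.0008121848508102904 [-0.002  -0.0042  0.1004]
bot [0.5675 0.0787 0.1107] 0.00019261765456285096 [-0.0016 -0.0035  0.1324]
hub [0.5967 0.0321 0.0567] 0.0036896453220871196 [-0.0395  0.0363  0.1865]
chord 0.09678262331675909 [0.5884 0.0334] [0.5761 0.031 ]
```

Request:
apply_moves(plan="-0.04 -0.084 0 0 0 0;0 0 0 0 0 -0.0184;0 0 0 0 0 -0.0184;0 0 0 0 0 -0.0184;0 0 0 0 0 -0.0184;0 0 0 0 0 -0.0184;0 0 0 0 0 -0.0184;0 0 0 0 0 -0.0184")

```text
time_s: 14.02
position: [0.566, 0.0785, 0.2431]
tcp_rot: [[-0.533, 0.846, 0.0], [0.846, 0.533, 0.0], [-0.0, 0.0, -1.0]]
force: [-0.6, 0.1, 0.1]
opening: 0.603
grasp_force: 0.0
```

Request:
apply_moves(plan="0 0 0.5 0 0 0;0 0 0.6 0 0 0;0 0 0.6 0 0 0;0 0 0.4 0 0 0;0 0 0.14 0 0 0;0 0 0 0 0 0")

```text
time_s: 14.52
position: [0.5648, 0.0786, 0.1293]
tcp_rot: [[-0.529, 0.849, -0.004], [0.849, 0.529, 0.0], [0.002, -0.004, -1.0]]
force: [-0.5, -0.3, 0.3]
opening: 0.604
grasp_force: 0.0
```

Request:
apply_moves(plan="0 0 0 0 0 0;0 0 0 0 0 0;0 0 0 0 0 0;0 0 0 0 0 0;0 0 0 0 0 0;0 0 0 0 0 0;0 0 0 0 0 0;0 0 0 0 0 0", gripper=-1)

```text
time_s: 15.18
position: [0.5667, 0.0787, 0.1314]
tcp_rot: [[-0.53, 0.848, 0.001], [0.848, 0.53, 0.0], [-0.0, 0.001, -1.0]]
force: [0.0, -0.1, 1.8]
opening: 0.177
grasp_force: 30.0
```

```bash
sed -i 's/C=np.array.*;r=/C=np.array([.595,.0345]);r=/; s/-100.9/-100.55/' st.py; python3 st.py
```

```text
t 15.1833 p [0.567 0.079 0.131] rad 0.0525108063873674 ang 122.60842482501175 turned 2.3883360404188805 Ftan(resist) 0.011011696471135502 Frad_out -0.06911069512973944 Fz 1.765666263263058 toolF [-0.07  -0.008 -1.766] j [ -3.287 -35.314] op 0.1773454906726825 tilt [ 0.001  0.    -1.   ]
```

Request:
apply_moves(plan="-0.005 0.104 0 0 0 0.0159;-0.005 0.104 0 0 0 0.0159;-0.005 0.104 0 0 0 0.0159;-0.005 0.104 0 0 0 0.0159;-0.005 0.104 0 0 0 0.0159")

```text
time_s: 15.6
position: [0.5873, 0.0871, 0.1313]
tcp_rot: [[-0.054, 0.998, -0.008], [0.999, 0.055, 0.001], [0.001, -0.008, -1.0]]
force: [-6.9, 2.2, 9.0]
opening: 0.174
grasp_force: 30.0
```

```bash
python3 st.py
```

```text
t 15.6 p [0.587 0.087 0.131] rad 0.053138811286750465 ang 98.28939867878945 turned 2.812783117549048 Ftan(resist) 6.517781780428604 Frad_out 3.2101860637491826 Fz 9.049213457732874 toolF [ 2.621 -6.851 -8.993] j [-2.354 -5.496] op 0.1739848723177145 tilt [-0.008  0.001 -1.   ]
```

Request:
apply_moves(plan="0.01 0.104 0 0 0 0.0159;-0.005 0.104 0 0 0 0.0159;-0.005 0.104 0 0 0 0.0159;-0.005 0.104 0 0 0 0.0159;-0.005 0.104 0 0 0 0.0159")

```text
time_s: 16.02
position: [0.6132, 0.0847, 0.1313]
tcp_rot: [[0.431, 0.902, -0.006], [0.902, -0.431, 0.004], [0.001, -0.007, -1.0]]
force: [-4.9, 5.8, 6.8]
opening: 0.172
grasp_force: 30.0
```

```bash
python3 st.py
```

```text
t 16.0167 p [0.613 0.085 0.131] rad 0.053440593697575346 ang 70.03897840131411 turned 3.3058459664631625 Ftan(resist) 6.615099283128201 Frad_out 3.7413790815251726 Fz 6.761881817811264 toolF [ 3.087 -6.997 -6.708] j [-2.568 22.831] op 0.17200422652619834 tilt [-0.006  0.004 -1.   ]
```

Request:
apply_moves(plan="0.01 0.104 0 0 0 0.0159;-0.005 0.104 0 0 0 0.0159;-0.005 0.104 0 0 0 0.0159;-0.005 0.104 0 0 0 0.0159;-0.005 0.104 0 0 0 0.0159")

```text
time_s: 16.43
position: [0.6342, 0.0706, 0.1314]
tcp_rot: [[0.811, 0.585, -0.004], [0.585, -0.811, 0.007], [0.0, -0.008, -1.0]]
force: [-4.5, 9.9, 5.7]
opening: 0.176
grasp_force: 30.0
```

```bash
python3 st.py
```

```text
t 16.4333 p [0.634 0.071 0.131] rad 0.05325962984517914 ang 42.645501532045095 turned 3.783952331400815 Ftan(resist) 10.362351838450019 Frad_out 3.434412550103122 Fz 5.74644503364799 toolF [  2.181 -10.743  -5.659] j [-3.847 50.104] op 0.176386529937905 tilt [-0.004  0.007 -1.   ]
```

Request:
apply_moves(plan="0 0 0 0 0 0;0 0 0 0 0 0;0 0 0 0 0 0")

```text
time_s: 16.68
position: [0.635, 0.0697, 0.1314]
tcp_rot: [[0.808, 0.589, -0.002], [0.589, -0.808, 0.005], [0.001, -0.006, -1.0]]
force: [-2.9, 7.3, 4.4]
opening: 0.175
grasp_force: 30.0
```

```bash
python3 st.py
```

```text
t 16.6833 p [0.635 0.07  0.131] rad 0.053288346611567866 ang 41.40408938771782 turned 3.805619060693569 Ftan(resist) 7.394405282103259 Frad_out 2.6567843994009945 Fz 4.446724285415841 toolF [ 1.968 -7.632 -4.402] j [-3.875 49.838] op 0.17548014794956884 tilt [-0.002  0.005 -1.   ]
```

Request:
apply_moves(plan="0 0.031 0 0 0 0.0048;0 0.031 0 0 0 0.0048;0 0.031 0 0 0 0.0048;0 0.031 0 0 0 0.0048")

```text
time_s: 17.02
position: [0.6379, 0.0659, 0.1314]
tcp_rot: [[0.874, 0.486, -0.003], [0.486, -0.874, 0.007], [0.0, -0.008, -1.0]]
force: [-3.4, 9.9, 6.6]
opening: 0.178
grasp_force: 30.0
```

```bash
python3 st.py
```

```text
t 17.0167 p [0.638 0.066 0.131] rad 0.05311451589494954 ang 36.2154048068624 turned 3.896178690476958 Ftan(resist) 9.96737331722693 Frad_out 3.1293999523895937 Fz 6.6230001517195145 toolF [  1.875 -10.331  -6.539] j [-4.265 56.384] op 0.1777716218897174 tilt [-0.003  0.007 -1.   ]
```

Request:
apply_moves(plan="0 0.031 0 0 0 0.0048;0 0.031 0 0 0 0.0048;0 0.031 0 0 0 0.0048;0 0.031 0 0 0 0.0048")

```text
time_s: 17.35
position: [0.641, 0.0607, 0.1314]
tcp_rot: [[0.926, 0.378, -0.003], [0.378, -0.926, 0.008], [0.001, -0.008, -1.0]]
force: [-2.1, 11.0, 4.4]
opening: 0.175
grasp_force: 30.0
```

```bash
python3 st.py
```

```text
t 17.35 p [0.641 0.061 0.131] rad 0.05296730438455296 ang 29.643165681531773 turned 4.01088590244237 Ftan(resist) 10.57152637207284 Frad_out 3.5845966125068656 Fz 4.438901505166688 toolF [  2.185 -10.983  -4.347] j [-4.728 62.817] op 0.1751098603690801 tilt [-0.003  0.008 -1.   ]
```

Request:
apply_moves(plan="0 0.031 0 0 0 0.0048;0 0.031 0 0 0 0.0048")

```text
time_s: 17.52
position: [0.6424, 0.058, 0.1314]
tcp_rot: [[0.947, 0.321, -0.002], [0.321, -0.947, 0.008], [0.001, -0.008, -1.0]]
force: [-0.9, 12.1, 4.7]
opening: 0.174
grasp_force: 30.0
```

```bash
python3 st.py
```

```text
t 17.5167 p [0.642 0.058 0.131] rad 0.05287113836990072 ang 26.331976933198888 turned 4.068677048255768 Ftan(resist) 11.196781300194585 Frad_out 4.561838729095472 Fz 4.673030110444045 toolF [  3.044 -11.74   -4.574] j [-4.971 66.023] op 0.17390212120286713 tilt [-0.002  0.008 -1.   ]
```

Request:
apply_moves(plan="0.02 -0.03 0 0 0 0;0 -0.03 0 0 0 0;0 0 0 0 0 0")

```text
time_s: 17.77
position: [0.6426, 0.0582, 0.1314]
tcp_rot: [[0.946, 0.324, -0.002], [0.324, -0.946, 0.003], [-0.001, -0.003, -1.0]]
force: [-2.3, 4.7, 4.8]
opening: 0.177
grasp_force: 30.0
```

```bash
python3 st.py
```

```text
t 17.7667 p [0.643 0.058 0.131] rad 0.05317365621458989 ang 26.48185789718287 turned 4.066061131948185 Ftan(resist) 5.226469472578419 Frad_out 0.003310452946708146 Fz 4.809238850972292 toolF [-0.691 -5.196 -4.793] j [-4.796 66.227] op 0.1771543073719721 tilt [-0.002  0.003 -1.   ]
```

Request:
apply_moves(plan="0 -0.03 0 0 0 0;0 -0.02 0 0 0 0;0 0 0 0 0 0")

```text
time_s: 18.02
position: [0.6426, 0.0585, 0.1313]
tcp_rot: [[0.946, 0.324, -0.0], [0.324, -0.946, -0.0], [-0.0, 0.0, -1.0]]
force: [-2.9, 1.3, 4.7]
opening: 0.173
grasp_force: 30.0
```

Request:
apply_moves(plan="0 0 0 0 0 0;0 0 0 0 0 0;0 0 0 0 0 0;0 0 0 0 0 0;0 0 0 0 0 0;0 0 0 0 0 0;0 0 -0.5 0 0 0;0 0 -0.6 0 0 0;0 0 -0.7 0 0 0;0 0 -0.7 0 0 0", gripper=0.4)

```text
time_s: 18.85
position: [0.6423, 0.0586, 0.2566]
tcp_rot: [[0.946, 0.324, -0.002], [0.324, -0.946, 0.0], [-0.002, -0.001, -1.0]]
force: [1.1, 0.4, 0.1]
opening: 0.694
grasp_force: 0.0
```

Run:
```python
from h import *
import cv2
s=bot.read_state();print(s["time_s"],s["position"],s["force"])
a=capture("scene")[150:250,170:270,::-1];b=capture("side")[120:220,210:310,::-1]
cv2.imwrite("pics/e.png",cv2.resize(np.hstack([a,b]),(800,400),interpolation=cv2.INTER_CUBIC))
```

```text
18.85 [0.642263   0.0585912  0.25659967] [1.08464163 0.39604154 0.10415796]
```

View pics/e.png

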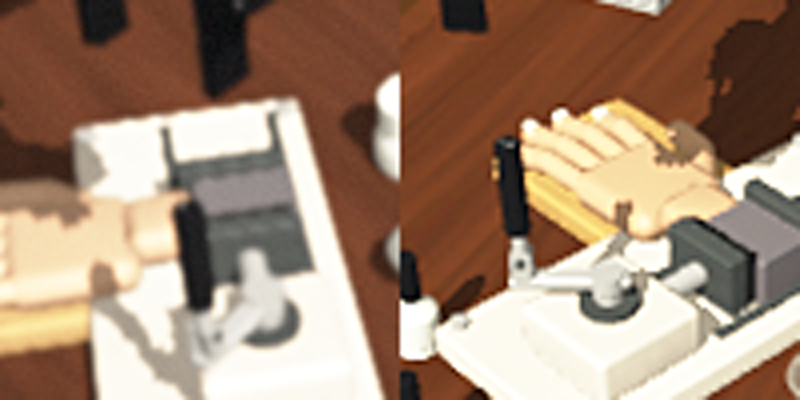

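The handle is up. Its sleeve runs from (190,205) to (203,308) in the scene half and from (507,140) to (517,234) in the side half. The jaw is against the block and the hand lies flat. I'll check the lean.

Run:
```python
from h import *
np.set_printoptions(precision=4,suppress=True)
A=lambda u,v:(170+u/4,150+v/4)
B=lambda u,v:(210+(u-400)/4,120+v/4)
P=[]
for n,a,b in(("top",(189,205),(507,141)),("bot",(201,305),(517,234))):
    w,e=tri(ray("scene",*A(*a)),ray("side",*B(*b)));print(n,w,e);P.append(w)
d=P[0]-P[1];o=P[1][:2]-np.array([.595,.0345]);o/=np.hypot(*o)
print("lean out deg",np.degrees(np.arctan2(d[:2]@o,d[2])),"side",np.degrees(np.arctan2(d[:2]@[o[1],-o[0]],d[2])))
```

```text
top [0.6408 0.0577 0.1746] 0.00042006368786738163
bot [0.6414 0.057  0.1103] 0.0011041312728256225
lean out deg -0.16893782388620363 side -0.7937246438556294
```

```bash
python3 -c "
from rig import bot
print(bot.hand_in())"
```

```text
the job is handed in; nothing more can be done
None
```

The handle was folded upright and wound clockwise about 4.07 rad, until turning it took about 5 N more than free turning (roughly 50 N of grip). It was then released, measured within 1° of upright with the hand flat and clamped, and handed in at about 19 s; no verdict was returned.

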